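Stand the sealer bottles on their tile sample boards

ROBOT

A 6-joint arm with a two-finger parallel gripper is mounted at the origin on the work surface. World frame = base frame: x ahead of the robot, y to its left, z up, the work surface at z = 0. Lengths are in mm, angles in rad, forces in N, time in s.
With the tool pointing down it reaches from about 325 to 875 mm from the base axis. Payload 4.4 kg.
Tool frame: the origin (TCP) lies on the centre line of the jaws, within the pads' length; the fingertips stand ahead of it and the grasp point (between the pads) lies 6 mm ahead of it (ctrl.tcp_to_tips is the z of the fingertips in the tool frame, in mm); z points along the fingers, y is the direction in which the jaws open and shut (so a half turn about z gives the same grasp; the last joint's range is limited). The gripper opens to 85 mm and grips with 20 to 120 N. Pads are 22 mm wide; open, the fingers measure 114 mm over their backs; the gripper's body (76 mm by 85 mm) begins 54 mm behind the grasp point. The pads swing forward as they close: fully open they stand 13 mm farther back than shut.
Start: joints at [-1.46, 0.207, 1.542, -0, 1.393, -0.15], TCP at [148.253, -555.561, 256.282] pointing down, gripper open.
Joint ranges: [-2.73, 2.73], [-0.86, 2.22], [0.23, 2.46], [-1.11, 4.25], [0.08, 2.63], [-2.82, 2.82]. Speed limits (rad/s): [2.79, 2.79, 3.14, 3.14, 3.14, 3.14].

INTERFACE

Orientations are given as a 3x3 rotation matrix whose columns are the frame's x, y, z axes.
In Python, from plant import ctrl, sensors, optics gives the robot as it stands. Calls block until the motion is done:
- ctrl.move_ptp(position, orientation): joint-space move of the TCP to a pose.
- ctrl.move_l(position, rot=None, vel=150, threshold=None): straight line of the TCP; rot=None keeps the orientation; vel is the mean speed in mm/s. With threshold (N) it stops when the force on the tool has changed by that much, and returns True; else False.
- ctrl.set_joints(angles): joint-space move.
- ctrl.gripper_to(opening, force=None): finger opening in mm; force is the grip in N (None keeps the last); returns when the fingers have stopped.
- ctrl.hold(seconds).
- ctrl.solve_ik(position, orientation): joint angles nearest the present ones, or None.
- sensors.read_state(): the state.
- optics.grab_frame(name): name is "scene" or "side" or "wrist"; returns (picture, depth): 400x640x3 uint8, red, green, blue; 400x640 float32, mm along the optical axis (not along the pixel's ray), 0 where there is no reading.
- optics.camera_params(name): a dict with "mtx" (3x3 intrinsics, pixels), "k1" (the pictures are not rectified: a ray, as slopes to the right and down, at radius r is drawn at 1 + k1 r^2 times it, then the intrinsics apply), "R" (3x3) and "t" (3): a world point X has camera coordinates R X + t; the wrist camera has in their place "T_tool_cam" (4x4, takes a point from camera to tool coordinates, whose origin is the TCP and whose axes are the flange's). Camera axes: x right, y down, z forward; pixel columns grow to the right and rows downward; lengths in mm; the calibration is good to about 2 mm. A picture is of the moment at which its call begins: read the wrist's pose just before it. camera_params takes no time and is no camera call.
A pose or a line that the arm cannot do raises ctrl.MotionError and nothing moves.
- ctrl.finish_job(): hands the job in, once; it reports no verdict.
The state is a dict: "t": time; "q": joint angles; "qvel": joint speeds; "tau": joint torques, N m; "eef_pos": TCP position; "eef_rot": TCP orientation; "force": force on the tool from outside, world axes, zero at the start; "wrist_torque": the same for the moment, N m; "grip_width": finger opening in mm.
Only numpy, scipy, OpenCV 4.12 (cv2) and the standard library are available. Lean on these libraries where they do the work, as an engineer would, in place of code of your own. Each camera call takes 0.05 s, during which the arm holds its last target.

TASK

Take the green and the brick-red sealer bottles out of the sloping rack and stand each one upright in the middle of the cream square of the tile sample board of its own colour, setting it down gently rather than dropping it. Leave the blue bottle in the rack, do not disturb the mug or the mallet, and let go of everything at the end.

Things in the scene. Friction and masses are not known exactly. Their poses are not given: they have to be found in the camera images.
- rack: Fixed wooden rack 300 mm wide (its y), bays at y = -95, 0, 95 mm. A board slopes 0.6 rad from vertical, top edge on the -x (robot) side, 115 mm up; bottles lie on its +x side, feet on a ledge square to it. Battens 23 mm wide, 30 thick, 95 long part the bays; the caps stand clear, tops 194 mm up. Origin: on the table below the middle of the sloping board's foot; z up.
- bottle_green: White bottle, green band and cap, 172 mm tall; body 62 mm wide to 108 mm up, 30 mm neck, round cap 38 mm wide at 132-172 mm (grip there). 0.2-0.42 kg. Origin: centre of flat foot; z along it to the cap. Starts in any rack bay leaning 0.6 rad (34 deg), cap towards the rack's -x (robot) side, foot 41 mm above the table, 5 mm loose sideways; slides out freely along its axis.
- bottle_brick: White bottle, brick-red band and cap, 172 mm tall; body 62 mm wide to 108 mm up, 30 mm neck, round cap 38 mm wide at 132-172 mm (grip there). 0.2-0.42 kg. Origin: centre of flat foot; z along it to the cap. Starts in any rack bay leaning 0.6 rad (34 deg), cap towards the rack's -x (robot) side, foot 41 mm above the table, 5 mm loose sideways; slides out freely along its axis.
- bottle_blue: White bottle, blue band and cap, 172 mm tall; body 62 mm wide to 108 mm up, 30 mm neck, round cap 38 mm wide at 132-172 mm (grip there). 0.2-0.42 kg. Origin: centre of flat foot; z along it to the cap. Starts in any rack bay leaning 0.6 rad (34 deg), cap towards the rack's -x (robot) side, foot 41 mm above the table, 5 mm loose sideways; slides out freely along its axis. Not needed.
- board_green: Fixed square tile sample board lying flat, 140 x 140 mm, top 26 mm above the table: a rim of twelve green tiles round a cream centre square of 70 x 70 mm, cream edge. Level and flat on top. Origin: centre of its underside. It may lie at either of two places.
- board_green_centre (a point): Centre of the green board's cream square, on its top face (26 mm above the table).
- board_brick: Fixed square tile sample board lying flat, 140 x 140 mm, top 26 mm above the table: a rim of twelve brick-red tiles round a cream centre square of 70 x 70 mm, cream edge. Level and flat on top. Origin: centre of its underside. It may lie at either of two places.
- board_brick_centre (a point): Centre of the brick-red board's cream square, on its top face (26 mm above the table).
- mug: Blue ceramic mug, 80 mm in diameter, 95 mm tall, loose, standing beyond the boards; leave it alone. Origin: centre of its underside.
- mallet: Rubber mallet lying on the table beyond the boards, handle 200 mm long and 24 mm thick, black head 60 x 85 mm, 60 mm high; leave it alone. Origin: on the table under the handle, 130 mm from the handle's end; x points to the head.
Not all that is in view belongs to the job. Leave any pink or purple look-alike of the bottle_brick alone. What is shaped like the board_brick but purple is not meant.

How it is judged:
By the outcome, as a careful person would: the job done as asked, in the order asked, and still so for the second after the job is handed in, with the robot touching nothing.
It also fails if it takes over 69 s, if anything falls off the work surface, if the arm or the gripper's body presses on something with over 40 N, if the wrist force passes 120 N, or if a joint passes its speed limit or range.

## Working session

There is one attempt and no reset: what is moved stays moved. The work goes in short steps, each a Python script; the robot and the scene stay as the last script left them, time stands still between calls to the robot, and variables do not carry over. Pictures are saved under pics/ and viewed, and the job is handed in when it is done.

```bash
ls; mkdir -p pics; python3 - <<'E'
from plant import ctrl,sensors,optics
import cv2,numpy as np
print(ctrl.tcp_to_tips, sensors.read_state()['t'])
for n in ("scene","side"):
    im,d=optics.grab_frame(n); cv2.imwrite(f"pics/{n}0.png",im[:,:,::-1]); np.savez(f"{n}0.npz",im=im,d=d)
    p=optics.camera_params(n); print(n,p)
print(optics.camera_params("wrist"))
E
```

```text
pics
25.0 0.0
scene {'mtx': array([[465.540725  ,   0.        , 326.3772717 ],
       [  0.        , 465.540725  , 199.04283375],
       [  0.        ,   0.        ,   1.        ]]), 'k1': -0.1391811445008451, 'R': array([[ 0.15867117,  0.98726859,  0.01114373],
       [ 0.59338671, -0.08633449, -0.80027406],
       [-0.78912335,  0.13359296, -0.59953086]]), 't': array([-148.91431967, -228.21745783, 1822.88412551])}
side {'mtx': array([[377.18224462,   0.        , 321.92638634],
       [  0.        , 377.18224462, 200.98345717],
       [  0.        ,   0.        ,   1.        ]]), 'k1': -0.07329836075224203, 'R': array([[-0.96176857, -0.27350917, -0.01392662],
       [-0.16284555,  0.6120354 , -0.77388242],
       [ 0.22018753, -0.7420279 , -0.63317616]]), 't': array([ 506.57431252,  102.46085417, 1281.01610937])}
{'mtx': array([[340.93511952,   0.        , 313.88296796],
       [  0.        , 340.93511952, 198.18102389],
       [  0.        ,   0.        ,   1.        ]]), 'k1': 0.015484538193283536, 'T_tool_cam': array([[-6.43043850e-04, -9.49034822e-01, -3.15170579e-01,
         8.03485960e+01],
       [ 9.99999735e-01, -5.02910177e-04, -5.25951408e-04,
        -9.91439052e-01],
       [ 3.40643709e-04, -3.15170834e-01,  9.49034894e-01,
        -1.16491179e+02],
       [ 0.00000000e+00,  0.00000000e+00,  0.00000000e+00,
         1.00000000e+00]])}
```

View pics/scene0.png

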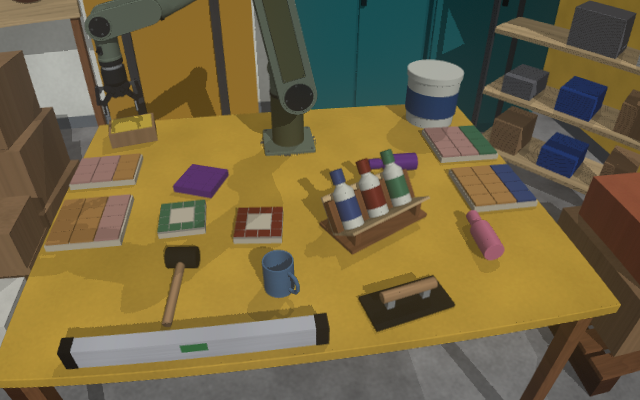

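View pics/side0.png

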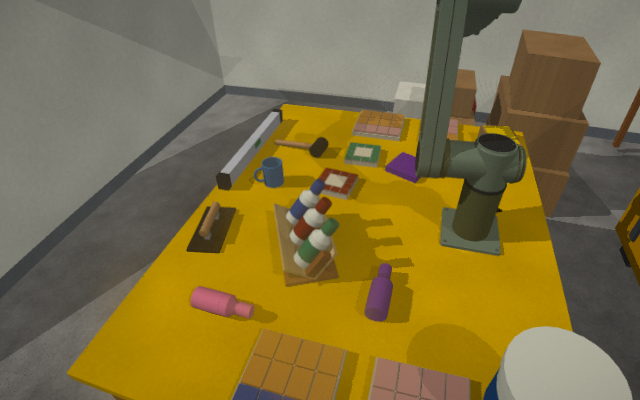

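The scene view shows the green board at about (182,217) and the brick board at (259,223). The caps are blue (336,177), red (364,167) and green (389,157). The mug is at (279,272) and the mallet at (180,265). Next I'll measure the caps and boards.

```bash
cat > h.py <<'E'
import numpy as np,cv2
def ray(p,uv):
    uv=np.asarray(uv,float).reshape(-1,1,2)
    n=cv2.undistortPoints(uv,p['mtx'],np.array([p['k1'],0,0,0.])).reshape(-1,2)
    return np.c_[n,np.ones(len(n))]
def world(p,cam): return (cam-p['t'])@p['R']
def onplane(p,uv,z):
    d=ray(p,uv)@p['R']; c=-p['R'].T@p['t']
    return c+d*((z-c[2])/d[:,2])[:,None]
def frompx(p,uv,depth): return world(p,ray(p,uv)*np.asarray(depth)[:,None])
def project(p,X):
    r=cv2.Rodrigues(p['R'])[0]
    return cv2.projectPoints(np.asarray(X,float).reshape(-1,1,3),r,p['t'],p['mtx'],np.array([p['k1'],0,0,0.]))[0].reshape(-1,2)
def tri(p1,a,p2,b):
    n1=ray(p1,a)[:,:2].T;n2=ray(p2,b)[:,:2].T
    X=cv2.triangulatePoints(np.c_[p1['R'],p1['t']],np.c_[p2['R'],p2['t']],n1,n2)
    return (X[:3]/X[3]).T
E
python3 - <<'E'
from h import *
from plant import optics
box={'scene':{'blue':(325,165,348,190),'red':(352,155,376,178),'green':(378,145,402,170)},'side':{'blue':(305,174,330,198),'red':(312,193,336,215),'green':(318,214,342,238)}}
for n in('scene','side'):
    f=np.load(n+'0.npz');im=f['im'];d=f['d']
    c=im[140:260,290:440] if n=='scene' else im[130:290,260:390]
    cv2.imwrite(f'pics/{n}_crop.png',cv2.resize(c[:,:,::-1],None,fx=4,fy=4,interpolation=0)[:600,:800])
    c=im[190:250,145:295] if n=='scene' else im[135:205,305:395]
    cv2.imwrite(f'pics/{n}_cropb.png',cv2.resize(c[:,:,::-1],None,fx=5,fy=5,interpolation=0)[:600,:800])
E
```

```text
(no output)
```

View pics/scene_crop.png

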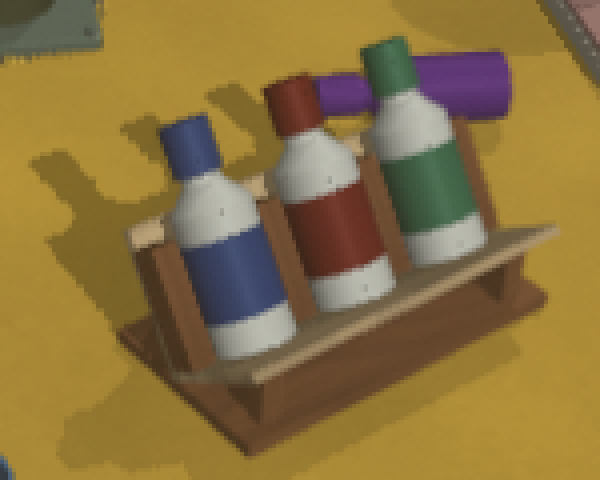

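View pics/scene_cropb.png

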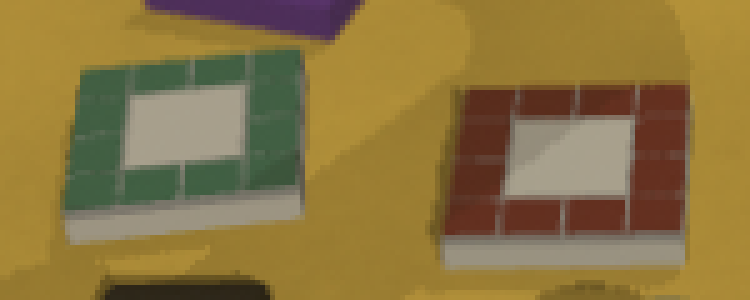

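View pics/side_crop.png

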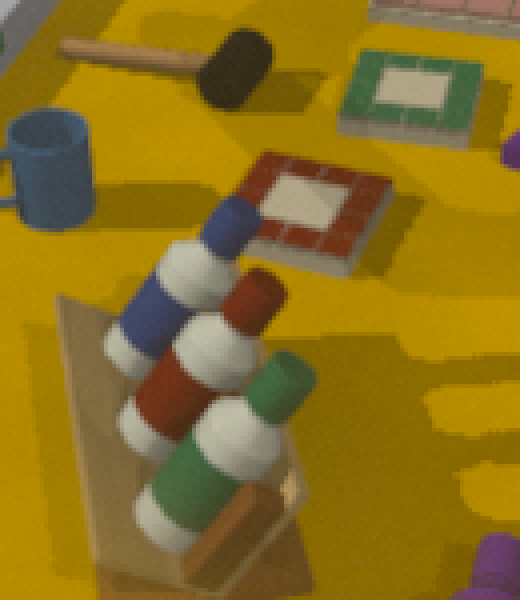

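```bash
cat > meas.py <<'E'
from h import *
from plant import optics
P={n:optics.camera_params(n) for n in('scene','side')}
F={n:np.load(n+'0.npz') for n in P}
def hue(im,c):
    h=cv2.cvtColor(im,cv2.COLOR_RGB2HSV); H,S,V=[h[...,i].astype(int) for i in range(3)]
    if c=='blue': return (H>105)&(H<128)&(S>90)&(V>40)
    if c=='red': return ((H<8)|(H>174))&(S>140)&(V>40)
    if c=='green': return (H>50)&(H<90)&(S>70)&(V>40)
box={'scene':{'blue':(325,165,348,190),'red':(352,155,376,178),'green':(378,145,402,170)},'side':{'blue':(303,174,331,200),'red':(309,192,337,218),'green':(315,212,345,242)}}
bb={'scene':{'green':(150,195,212,240),'red':(230,203,290,246)},'side':{'green':(342,140,384,168),'red':(317,165,364,200)}}
if __name__=='__main__':
  C={}
  for c in('blue','red','green'):
    uv={}
    for n in P:
        x0,y0,x1,y1=box[n][c]; m=np.zeros((400,640),np.uint8); m[y0:y1,x0:x1]=hue(F[n]['im'],c)[y0:y1,x0:x1]
        k,l,s,ce=cv2.connectedComponentsWithStats(m); i=1+np.argmax(s[1:,4])
        ys,xs=np.nonzero(l==i); r=cv2.minAreaRect(np.c_[xs,ys].astype(np.float32)); uv[n]=[ce[i]]; 
        d=F[n]['d'][l==i]; pc=frompx(P[n],np.c_[xs,ys],d)[d>0]
        print(c,n,s[i],ce[i].round(1),r[0],'cloud',np.median(pc,0).round(1),'z',np.percentile(pc[:,2],[2,98]).round(0))
    X=tri(P['scene'],uv['scene'],P['side'],uv['side'])[0]; C[c]=X
    print('  tri',X.round(1),'err',[(project(P[n],X)[0]-uv[n][0]).round(1) for n in P])
  v=C['blue']-C['green']; print('spacing',np.linalg.norm(v)/2,(C['blue']-C['red']).round(1),(C['red']-C['green']).round(1),'dir',np.arctan2(-v[1],-v[0]))
  for c in('green','red'):
    for n in P:
        x0,y0,x1,y1=bb[n][c]; im=F[n]['im'];m=np.zeros((400,640),np.uint8)
        h=cv2.cvtColor(im,cv2.COLOR_RGB2HSV)
        m[y0:y1,x0:x1]=((h[...,1]<85)&(h[...,2]>100))[y0:y1,x0:x1]
        rim=np.zeros_like(m); rim[y0:y1,x0:x1]=hue(im,c)[y0:y1,x0:x1]
        k,l,s,ce=cv2.connectedComponentsWithStats(m,connectivity=4)
        ys,xs=np.nonzero(rim); rc=[xs.mean(),ys.mean()]
        i=min((i for i in range(1,k) if s[i,4]>60),key=lambda i:np.hypot(*(ce[i]-rc)))
        ys2,xs2=np.nonzero(l==i);W=onplane(P[n],np.c_[xs2,ys2],26)
        R=onplane(P[n],np.c_[xs,ys],26); r=cv2.minAreaRect(W[:,:2].astype(np.float32)); r2=cv2.minAreaRect(R[:,:2].astype(np.float32))
        d=F[n]['d'][l==i]; pc=frompx(P[n],np.c_[xs2,ys2],d)[d>0]
        print(c,n,'cream',ce[i].round(1),s[i,4],'mean',W.mean(0).round(1),r,'rim',r2,'cloud',np.median(pc,0).round(1))
E
python3 meas.py
```

```text
blue scene [333 169  11  15 103] [338.3 176.2] (338.25, 176.25) cloud [524.9  98.  174.9] z [159. 189.]
blue side [311 181   7   9  28] [314.1 185.3] (314.0000305175781, 185.50001525878906) cloud [518.2 113.  178.4] z [164. 189.]
  tri [520.6 101.  169.5] err [array([0.4, 0.4]), array([ 0.4, -0.4])]
red scene [359 160  12  13 107] [364.3 165.8] (364.20001220703125, 165.59999084472656) cloud [481.3 183.9 173.7] z [158. 188.]Traceback (most recent call last):
  File "meas.py", line 18, in <module>
    k,l,s,ce=cv2.connectedComponentsWithStats(m); i=1+np.argmax(s[1:,4])
                                                      ~~~~~~~~~^^^^^^^^^
    return _wrapfunc(a, 'argmax', axis=axis, out=out, **kwds)
    return bound(*args, **kwds)
ValueError: attempt to get argmax of an empty sequence
```

```bash
python3 - <<'E'
from meas import *
h=cv2.cvtColor(F['side']['im'],cv2.COLOR_RGB2HSV)
for u,v in((318,187),(324,205),(330,227),(316,184),(360,147),(325,175)): print(u,v,h[v,u],h[v+2,u-2])
h=cv2.cvtColor(F['scene']['im'],cv2.COLOR_RGB2HSV)
for u,v in((364,165),(390,157),(259,220),(178,215),(262,207)): print(u,v,h[v,u],h[v+2,u-2])
E
```

```text
318 187 [119  65  83] [117  61  83]
324 205 [ 10 187  98] [ 10 200  98]
330 227 [ 52 101  91] [51 96 93]
316 184 [114  96 101] [114  97 103]
360 147 [ 30  56 133] [ 23  60 175]
325 175 [ 10 209 111] [  9 181 113]
364 165 [  6 154 116] [  7 165  99]
390 157 [ 65  83 107] [ 65  80 105]
259 220 [ 22  41 168] [ 22  40 167]
178 215 [ 21  41 167] [ 21  41 167]
262 207 [ 14 176 107] [ 12  70 110]
```

```bash
sed -i "s/(S>90)&(V>40)/(S>45)\&(V>40)\&(V<140)/; s/((H<8)|(H>174))&(S>140)&(V>40)/((H<15)|(H>174))\&(S>110)\&(V>40)\&(V<135)/; s/(H>50)&(H<90)&(S>70)/(H>40)\&(H<95)\&(S>55)/" meas.py; python3 meas.py
```

```text
blue scene [331 169  14  16 155] [337.4 176.6] (337.25, 176.75001525878906) cloud [524.5  96.  173.2] z [157. 189.]
blue side [311 180  14  14 111] [316.7 185.9] (316.5000305175781, 186.00001525878906) cloud [510.3 113.1 176. ] z [154. 189.]
  tri [513.7  98.4 165.2] err [array([0.1, 0.1]), array([ 0. , -0.1])]
red scene [356 159  15  15 158] [363.1 165.9] (363.110107421875, 165.8669891357422) cloud [480.3 180.2 172.5] z [154. 189.]
red side [315 197  16  17 170] [322.6 205.1] (322.4508056640625, 204.95901489257812) cloud [466.3 198.  174.8] z [150. 190.]
  tri [469.1 184.6 164.6] err [array([0.2, 0.2]), array([ 0.2, -0.2])]
green scene [381 150  13  14 137] [387.  156.5] (387.00006103515625, 156.49998474121094) cloud [437.  264.3 172.1] z [155. 188.]
green side [321 218  17  17 174] [328.9 226. ] (328.7500305175781, 226.25003051757812) cloud [424.3 283.4 177. ] z [155. 190.]
  tri [426.6 269.3 164.6] err [array([0.2, 0.2]), array([ 0.2, -0.2])]
spacing 95.89716341805673 [ 44.6 -86.2   0.7] [ 42.4 -84.7  -0.1] dir 2.0420745669494513
green scene cream [181.6 221.9] 800 mean [ 480.8 -3
[... 445 characters left out ...]
212463378906), (134.09071350097656, 133.66094970703125), 1.793424367904663) cloud [ 443.2 -341.7   22.8]
red scene cream [258.2 228.9] 744 mean [ 545.8 -139.2   26. ] ((536.4384155273438, -139.07351684570312), (138.0803985595703, 139.08274841308594), 83.79430389404297) rim ((510.1744689941406, -136.77987670898438), (137.40065002441406, 136.03318786621094), 83.4170913696289) cloud [ 540.8 -138.2   24.6]
red side cream [335.3 180. ] 202 mean [ 509.7 -133.1   26. ] ((509.6462097167969, -134.03726196289062), (72.2848892211914, 72.3162841796875), 81.89447784423828) rim ((510.41162109375, -101.20992279052734), (197.83840942382812, 136.7089385986328), 84.73400115966797) cloud [ 509.  -130.7   27.1]
```

Cap centres come out at z≈165 (expected 166) and spacing 95.9 mm, both consistent, with rack yaw ≈0.47. The two views agree on the boards to within 4 mm. A wrist look over the boards and then one along the bottles should refine this.

```bash
cat >> h.py <<'E'
def Rz(ang,z=(0,0,-1.)):
    "tool rot with z axis given, y axis as near to horizontal direction ang"
    z=np.array(z,float);z/=np.linalg.norm(z);y=np.array([np.cos(ang),np.sin(ang),0]);y-=z*(y@z);y/=np.linalg.norm(y)
    return np.c_[np.cross(y,z),y,z]
YAW=2.042-np.pi/2
U=lambda yaw=YAW:np.array([-np.sin(.6)*np.cos(yaw),-np.sin(.6)*np.sin(yaw),np.cos(.6)])
E
python3 - <<'E'
from h import *
from plant import ctrl,sensors
s=sensors.read_state();print(s['eef_rot'].round(2))
def t(n,p,R):
    q=ctrl.solve_ik(p,R);print(n,None if q is None else np.round(q,2))
for a in(np.pi/2,-np.pi/2): t('look',(478,-255,300),Rz(a))
u=U();C={'red':np.array([469.,184.6,166]),'green':np.array([426.6,269.3,166])}
for c in C:
  for s_ in(0,np.pi):
    a=YAW+np.pi/2+s_
    for d in(0,100,140,180): t((c,s_,d),C[c]+u*(6+d),Rz(a,-u))
    t('up',C[c]+u*140+[0,0,80],Rz(a))
for b in((446,-368),(510,-135.5)):
  for a in np.arange(-3,3.2,.75): t((b,a),(*b,26+158),Rz(a)); 
  t('hi',(*b,400),Rz(np.pi/2))
E
```

```text
[[ 0.97  0.26 -0.  ]
 [ 0.26 -0.97  0.  ]
 [ 0.   -0.   -1.  ]]
look [-0.65  0.1   1.57 -0.    1.47 -2.22]
look [-0.65  0.1   1.57 -0.    1.47  0.92]
('red', 0, 0) [ 0.07 -0.15  2.22  0.43  0.55 -2.28]
('red', 0, 100) [-0.01 -0.46  2.24  0.36  0.85 -2.22]
('red', 0, 140) [-0.06 -0.57  2.23  0.35  0.97 -2.22]
('red', 0, 180) [-0.11 -0.66  2.21  0.35  1.1  -2.23]
up [ 0.15 -0.19  1.73 -0.    1.6  -1.89]
('red', 3.141592653589793, 0) [ 0.07 -0.15  2.22  0.43  0.55  0.86]
('red', 3.141592653589793, 100) [-0.01 -0.46  2.24  0.36  0.85  0.92]
('red', 3.141592653589793, 140) [-0.06 -0.57  2.23  0.35  0.97  0.92]
('red', 3.141592653589793, 180) [-0.11 -0.66  2.21  0.35  1.1   0.91]
up [ 0.15 -0.19  1.73 -0.    1.6   1.25]
('green', 0, 0) [ 0.35 -0.15  2.22  0.15  0.48 -1.8 ]
('green', 0, 100) [ 0.33 -0.45  2.24  0.12  0.77 -1.78]
('green', 0, 140) [ 0.31 -0.56  2.23  0.12  0.89 -1.78]
('green', 0, 180) [ 0.3  -0.66  2.21  0.12  1.01 -1.78]
up [ 0.38 -0.19  1.73 -0.    1.6  -1.67]
('green', 3.141592653589793, 0) [ 0.35 -0.15  2.22  0.15  0.48  1.34]
('green', 3.141592653589793, 100) [ 0.33 -0
[... 805 characters left out ...]
.44]
hi [-0.84  0.14  1.32 -0.    1.67 -2.41]
((510, -135.5), np.float64(-3.0)) [-0.42  0.18  1.73 -0.    1.23  2.58]
((510, -135.5), np.float64(-2.25)) [-0.42  0.18  1.73 -0.    1.23  1.83]
((510, -135.5), np.float64(-1.5)) [-0.42  0.18  1.73 -0.    1.23  1.08]
((510, -135.5), np.float64(-0.75)) [-0.42  0.18  1.73 -0.    1.23  0.33]
((510, -135.5), np.float64(0.0)) [-0.42  0.18  1.73 -0.    1.23 -0.42]
((510, -135.5), np.float64(0.75)) [-0.42  0.18  1.73 -0.    1.23 -1.17]
((510, -135.5), np.float64(1.5)) [-0.42  0.18  1.73 -0.    1.23 -1.92]
((510, -135.5), np.float64(2.25)) [-0.42  0.18  1.73 -0.    1.23 -2.67]
((510, -135.5), np.float64(3.0)) None
hi [-0.42  0.03  1.44 -0.    1.67 -1.99]
```

```bash
cat >> h.py <<'E'
def wristparams(optics,st):
    p=dict(optics.camera_params('wrist')); T=p['T_tool_cam']
    Rwt=np.array(st['eef_rot']);Rwc=Rwt@T[:3,:3];c=np.array(st['eef_pos'])+Rwt@T[:3,3]
    p['R']=Rwc.T;p['t']=-Rwc.T@c; return p
def grabw(optics,sensors,name):
    st=sensors.read_state();p=wristparams(optics,st);im,d=optics.grab_frame('wrist')
    cv2.imwrite(f'pics/{name}.png',im[:,:,::-1]);np.savez(name+'.npz',im=im,d=d,**{k:p[k] for k in('mtx','k1','R','t')});return p,im,d
E
python3 - <<'E'
from h import *
from plant import ctrl,sensors,optics
ctrl.move_ptp((470,-255,300),Rz(-np.pi/2))
grabw(optics,sensors,'w_boards')
u=U();a=YAW-np.pi/2
ctrl.move_ptp(np.array([447.,227,166])+u*156,Rz(a,-u))
grabw(optics,sensors,'w_caps')
print(sensors.read_state()['t'],sensors.read_state()['eef_pos'])
E
```

```text
3.4917 [369.42299099 186.50866988 295.34908097]
```

View pics/w_boards.png

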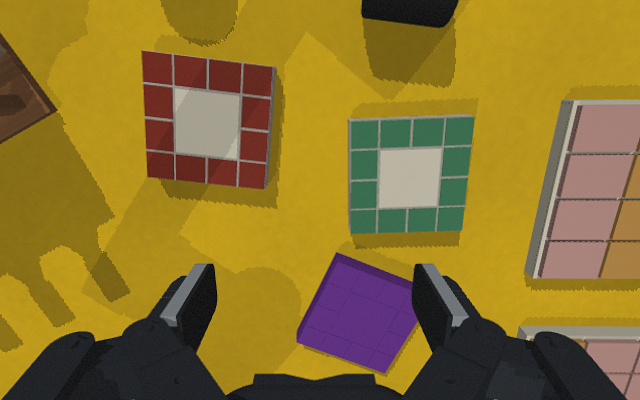

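View pics/w_caps.png

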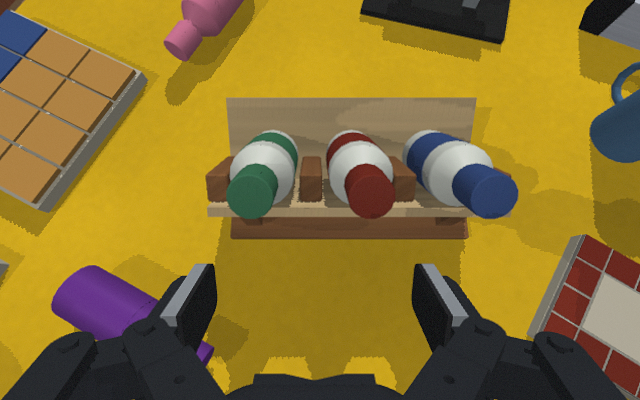

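The wrist view shows the brick cream square at about (207,123) and the green one at (409,178). Cap tops are at (250,198) green, (371,197) red and (490,197) blue. Now to refine those numerically.

```bash
python3 - <<'E'
from h import *
f=np.load('w_boards.npz');p={k:f[k] for k in('mtx','R','t')};p['k1']=float(f['k1'])
h=cv2.cvtColor(f['im'],cv2.COLOR_RGB2HSV).astype(int)
m=((h[...,1]<75)&(h[...,2]>120)).astype(np.uint8)
m=cv2.erode(m,np.ones((5,5)))
k,l,s,ce=cv2.connectedComponentsWithStats(m)
for c in((207,123),(409,178)):
    i=l[c[1],c[0]];mm=cv2.dilate((l==i).astype(np.uint8),np.ones((5,5)));ys,xs=np.nonzero(mm)
    W=onplane(p,np.c_[xs,ys],26);d=f['d'][mm>0];pc=frompx(p,np.c_[xs,ys],d)[d>0]
    print(c,s[i],W.mean(0).round(1),cv2.minAreaRect(W[:,:2].astype(np.float32)),np.median(pc,0).round(1))
# rims
for nm,(lo,hi,bx) in{'brick':(0,14,(135,45,285,195)),'green':(60,95,(340,105,480,240))}.items():
    x0,y0,x1,y1=bx;m=np.zeros((400,640),bool);m[y0:y1,x0:x1]=((h[...,0]>=lo)&(h[...,0]<=hi)&(h[...,1]>110))[y0:y1,x0:x1]
    mm=cv2.morphologyEx(m.astype(np.uint8),cv2.MORPH_OPEN,np.ones((3,3)));ys,xs=np.nonzero(mm);W=onplane(p,np.c_[xs,ys],26)
    print(nm,cv2.minAreaRect(W[:,:2].astype(np.float32)))
f=np.load('w_caps.npz');c=f['im'][140:230,190:530]
cv2.imwrite('pics/wc_crop.png',cv2.resize(c[:,:170,::-1],None,fx=4.5,fy=4.5,interpolation=0)); cv2.imwrite('pics/wc_crop2.png',cv2.resize(c[:,140:,::-1],None,fx=4,fy=4,interpolation=0))
E
```

```text
(207, 123) [ 175   88   65   71 3979] [ 509.  -134.7   26. ] ((507.76513671875, -134.81430053710938), (75.12390899658203, 75.40571594238281), 83.2162857055664) [ 509.5 -134.4   24.9]
(409, 178) [ 378  148   64   60 3473] [ 445.9 -366.5   26. ] ((444.82818603515625, -366.5136413574219), (76.18567657470703, 75.76032257080078), 2.012240409851074) [ 446.  -366.8   24.8]
brick ((507.7317199707031, -134.3446044921875), (136.9381866455078, 137.65907287597656), 83.41413879394531)
green ((444.6255798339844, -367.5271911621094), (135.5128631591797, 135.28201293945312), 1.9397919178009033)
```

View pics/wc_crop2.png

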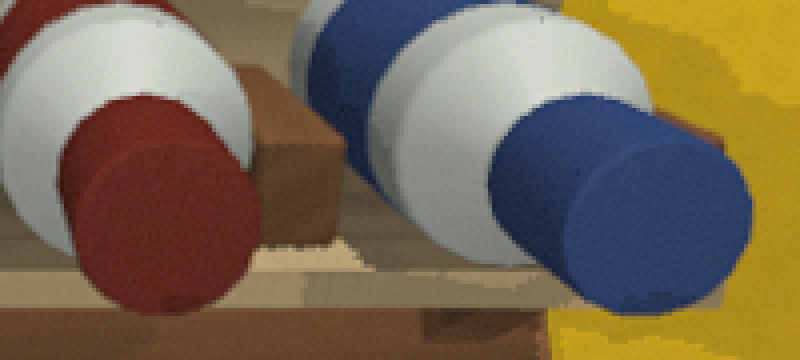

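View pics/wc_crop.png

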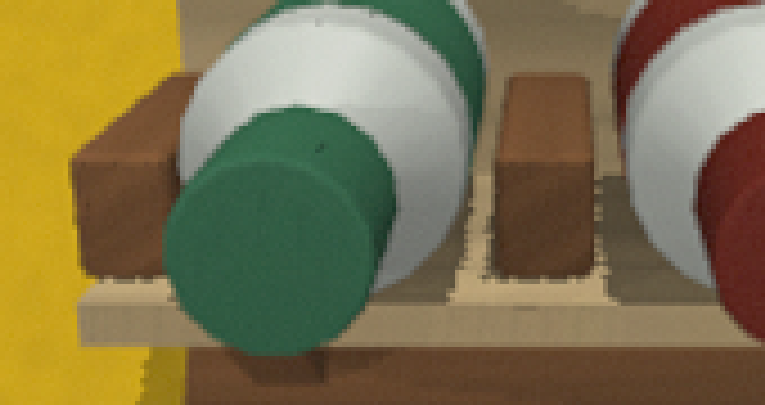

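```bash
python3 - <<'E'
from h import *
f=np.load('w_caps.npz');p={k:f[k] for k in('mtx','R','t')};p['k1']=float(f['k1'])
T={}
for n,c in{'green':(250,197.3),'red':(372.2,197),'blue':(494.4,197.3)}.items():
    x,y=map(round,c);d=f['d'][y-8:y+9,x-8:x+9]; dd=np.median(d[d>0])
    X=frompx(p,[c],[dd])[0]; Xp=onplane(p,[c],41+172*np.cos(.6))[0];T[n]=Xp
    yy,xx=np.mgrid[y-12:y+13,x-12:x+13];dz=f['d'][yy,xx].ravel();pc=frompx(p,np.c_[xx.ravel(),yy.ravel()],dz)[dz>0]
    nrm=np.linalg.svd(pc-pc.mean(0))[2][2];nrm*=np.sign(nrm[2])
    print(n,'depth top',X.round(1),'plane',Xp.round(1),'cap centre(152)',(Xp-20*U()).round(1),'normal',nrm.round(3),U().round(3))
v=T['green']-T['blue'];print(np.linalg.norm(v)/2,np.arctan2(v[1],v[0])-np.pi/2,YAW)
# rack ledge/board top-edge yaw: front rail line rows at cols 250..500
E
```

```text
green depth top [412.7 266.  180.3] plane [412.2 265.2 183. ] cap centre(152) [422.3 270.3 166.5] normal [-0.512 -0.255  0.82 ] [-0.503 -0.256  0.825]
red depth top [456.2 180.6 180.5] plane [455.3 180.7 183. ] cap centre(152) [465.4 185.8 166.5] normal [-0.506 -0.272  0.818] [-0.503 -0.256  0.825]
blue depth top [499.   95.6 180.5] plane [497.8  96.5 183. ] cap centre(152) [507.8 101.6 166.5] normal [-0.503 -0.264  0.823] [-0.503 -0.256  0.825]
94.58448764386092 0.46939158629688826 0.47120367320510326
```

```bash
cat > pick.py <<'E'
from h import *
from plant import ctrl,sensors,optics
u=U(.47);A=.47-np.pi/2
C={'green':np.array([422.5,270.3,166.]),'brick':np.array([465.6,185.8,166.])}
B={'green':np.array([445.5,-367.2]),'brick':np.array([509.,-134.7])}
def say(n):
    s=sensors.read_state();print(n,round(s['t'],2),s['eef_pos'].round(1),'F',s['force'].round(1),'w',round(s['grip_width'],1))
def pick(c):
    R=Rz(A,-u);G=C[c]+u*(6+2)
    ctrl.gripper_to(64); ctrl.move_ptp(G+u*75,R)
    hit=ctrl.move_l(G,R,vel=90,threshold=15);say(f'at grasp hit={hit}')
    if hit: return
    ctrl.gripper_to(20,force=80);say('gripped')
    ctrl.move_l(G+u*25,R,vel=60);say('pulled 25')
    grabw(optics,sensors,'w_pull_'+c)
    ctrl.move_l(G+u*145,R,vel=110);say('out')
E
python3 - <<'E'
from pick import *
pick('green')
im,_=optics.grab_frame('scene');cv2.imwrite('pics/s_pull_g.png',im[:,:,::-1])
E
```

```text
at grasp hit=False 5.27 [418.9 268.1 173.3] F [-0.  -0.7  0.1] w 63.8
gripped 5.62 [418.8 268.5 173.7] F [-2.9 -1.4  5.5] w 36.2
pulled 25 6.19 [406.1 261.9 193.7] F [1.3 0.4 0.5] w 36.3
out 7.48 [345.  231.  290.9] F [-0.2 -0.1 -3.1] w 36.3
```

View pics/s_pull_g.png

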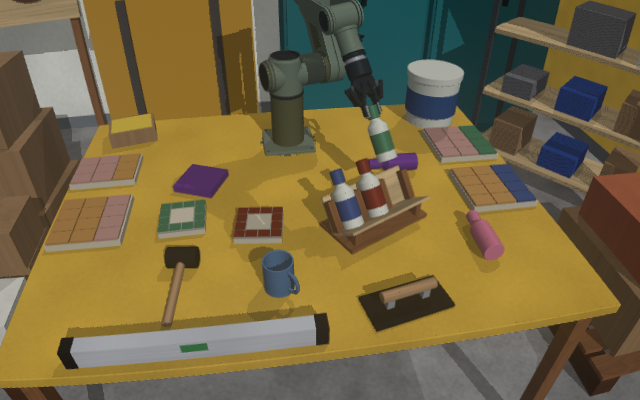

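```bash
cat >> pick.py <<'E'
def carry(c,ang):
    s=sensors.read_state();p=s['eef_pos']
    ctrl.move_l(p+[0,0,130],Rz(A),vel=100);say('upright')
    ctrl.move_ptp((*B[c],430),Rz(ang));say('above')
    ctrl.move_l((*B[c],26+160+25),vel=150);ctrl.hold(.3);say('hover')
    for n in('scene','side'):
        im,d=optics.grab_frame(n);cv2.imwrite(f'pics/{n}_hov_{c}.png',im[:,:,::-1]);np.savez(f'{n}_hov_{c}.npz',im=im,d=d)
    grabw(optics,sensors,'w_hov_'+c)
E
python3 - <<'E'
from pick import *
carry('green',-np.pi/2)
a=cv2.imread('pics/scene_hov_green.png')[120:260,130:290];b=cv2.imread('pics/side_hov_green.png')[60:200,300:460]
cv2.imwrite('pics/hov_g.png',np.hstack([cv2.resize(x,(400,350),interpolation=0) for x in(a,b)]))
E
```

```text
upright 8.97 [344.9 231.  420.6] F [-0.  -0.3 -3.2] w 36.6
above 11.15 [ 446.1 -366.2  430.2] F [ 0.6  0.4 -3.1] w 36.3
hover 13.06 [ 445.6 -367.3  211.4] F [-0.6  0.2 -2.7] w 36.1
```

View pics/hov_g.png

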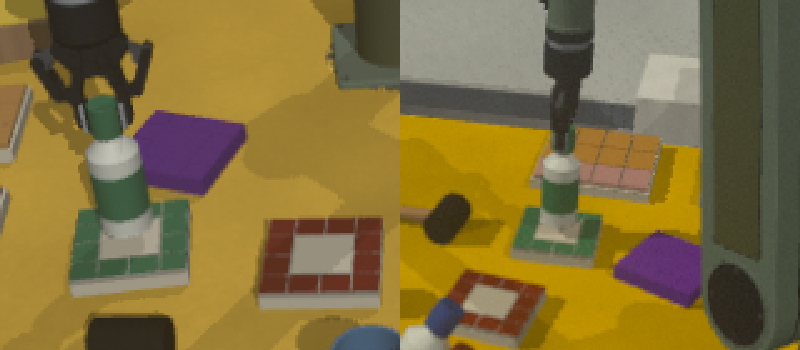

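View pics/w_hov_green.png

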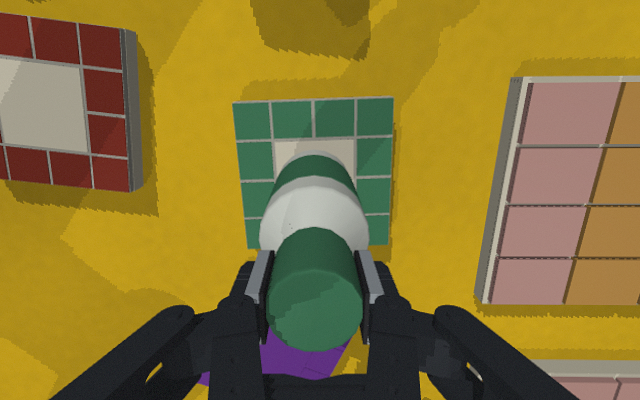

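```bash
cat > tilt.py <<'E'
import sys
from pick import *
from meas import hue
def tilt(c,f='hov',off=27):
    """triangulate upper and lower part of the coloured band"""
    P={n:optics.camera_params(n) for n in('scene','side')};tcp=np.r_[B[c],0]
    uv={}
    for n in P:
        im=np.load(f'{n}_{f}_{c}.npz')['im']
        z0=26+off
        g=project(P[n],[[*tcp[:2],z0+60]])[0].round().astype(int)
        m=hue(im,'green' if c=='green' else 'red').astype(np.uint8)
        bx=np.zeros_like(m);bx[g[1]-16:g[1]+17,g[0]-22:g[0]+23]=1;m*=bx
        m=cv2.morphologyEx(m,cv2.MORPH_OPEN,np.ones((2,2)))
        k,l,s,ce=cv2.connectedComponentsWithStats(m,connectivity=4)
        i=min(range(1,k),key=lambda i:np.hypot(*(ce[i]-g))-.02*s[i,4])
        uv[n]=[ce[i]];print(n,g,s[i],ce[i].round(1))
    X=tri(P['scene'],uv['scene'],P['side'],uv['side'])[0];print('band centre',X.round(1),'vs',B[c])
if __name__=='__main__': tilt(sys.argv[1])
E
python3 tilt.py green
python3 - <<'E'
from h import *
from pick import B
from plant import optics
out=[]
for n in('scene','side'):
    p=optics.camera_params(n);im=np.load(n+'_hov_green.npz')['im'][:,:,::-1].copy()
    a=project(p,[[*B['green'],26+27+z] for z in(0,40,80,108,150,172)])
    x,y=a.mean(0).round().astype(int);s=8
    c=cv2.resize(im[y-37:y+37,x-25:x+25],None,fx=s,fy=s,interpolation=0)
    for q in a: cv2.circle(c,tuple(((q-[x-25,y-37]+.5)*s).astype(int)),3,(0,255,255),-1)
    out.append(c)
cv2.imwrite('pics/axis_g.png',np.hstack(out))
E
```

```text
scene [178 191] [162 189  28  20 351] [177.9 200.3]
side [364 134] [358 133  14  14 168] [364.3 139.4]
band centre [ 444.6 -372.6   81.7] vs [ 445.5 -367.2]
```

View pics/axis_g.png

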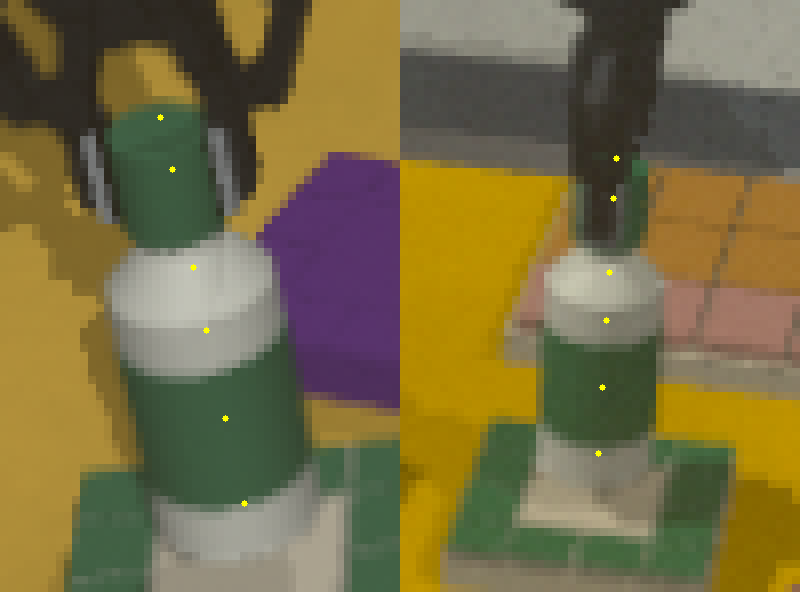

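```bash
cat > cyl.py <<'E'
import sys
from h import *
from pick import B
from plant import optics
from scipy.optimize import least_squares
def cyl(c,tag,r=31,zlo=62,zhi=128,b=None):
    b=B[c] if b is None else b
    for names in(('scene',),('side',),('scene','side')):
        pts=[]
        for n in names:
            p=optics.camera_params(n);d=np.load(f'{n}_{tag}_{c}.npz')['d'];v,u=np.nonzero(d>0)
            X=frompx(p,np.c_[u,v],d[v,u]);k=(np.hypot(*(X[:,:2]-b).T)<48)&(X[:,2]>zlo)&(X[:,2]<zhi);pts.append(X[k])
        X=np.vstack(pts);zm=(zlo+zhi)/2
        f=lambda q:np.hypot(X[:,0]-q[0]-q[2]*(X[:,2]-zm)/100,X[:,1]-q[1]-q[3]*(X[:,2]-zm)/100)-r
        s=least_squares(f,[*b,0,0],loss='soft_l1',f_scale=2)
        print(names,len(X),'centre',s.x[:2].round(1),'slope mm/100',s.x[2:].round(1),'rms',np.sqrt(np.mean(s.fun**2)).round(2))
    return X
if __name__=='__main__':cyl(*sys.argv[1:3])
E
python3 cyl.py green hov
python3 - <<'E'
from h import *
from pick import B
from plant import optics
b=B['green']
for n in('scene','side'):
    p=optics.camera_params(n);d=np.load(f'{n}_hov_green.npz')['d'];v,u=np.nonzero(d>0)
    X=frompx(p,np.c_[u,v],d[v,u]);k=(np.hypot(*(X[:,:2]-b).T)<45)&(X[:,2]>32);X=X[k]
    for z in range(35,225,10):
        s=X[(X[:,2]>=z)&(X[:,2]<z+10)]
        if len(s)>3: print(n,z,len(s),s.min(0)[:2].round(0),s.max(0)[:2].round(0))
E
```

```text
('scene',) 387 centre [ 447.1 -368.5] slope mm/100 [3.6 0.1] rms 2.06
('side',) 207 centre [ 448.2 -366. ] slope mm/100 [ 1.1 -0.9] rms 2.58
('scene', 'side') 594 centre [ 447.3 -367.5] slope mm/100 [ 3.1 -0.7] rms 2.42
scene 45 21 [ 447. -397.] [ 479. -337.]
scene 55 58 [ 448. -399.] [ 479. -336.]
scene 65 59 [ 446. -396.] [ 479. -337.]
scene 75 56 [ 446. -398.] [ 484. -337.]
scene 85 60 [ 444. -398.] [ 480. -337.]
scene 95 53 [ 451. -396.] [ 481. -337.]
scene 105 63 [ 443. -398.] [ 483. -337.]
scene 115 58 [ 453. -398.] [ 484. -337.]
scene 125 68 [ 446. -397.] [ 483. -337.]
scene 135 62 [ 444. -398.] [ 482. -337.]
scene 145 67 [ 436. -394.] [ 483. -338.]
scene 155 109 [ 435. -398.] [ 482. -339.]
scene 165 73 [ 434. -387.] [ 473. -344.]
scene 175 24 [ 449. -383.] [ 466. -353.]
scene 185 46 [ 448. -394.] [ 469. -341.]
scene 195 69 [ 450. -401.] [ 469. -339.]
scene 205 73 [ 444. -402.] [ 470. -337.]
scene 215 124 [ 430. -401.] [ 468. -337.]
side 45 16 [ 419. -356.] [ 468. -333.]
side 55 29 [ 419. -357.] [ 474. -329.]
side 65 28 [ 418. -352.] [ 475. -328.]
side 75 32 [ 417. -365.] [ 477. -331.]
side 85 29 [ 417. -362.] [ 477. -331.]
side 95 30 [ 418. -361.] [ 477. -332.]
side 105 32 [ 418. -361.] [ 478. -330.]
side 115 31 [ 419. -361.] [ 479. -334.]
side 125 34 [ 417. -368.] [ 479. -332.]
side 135 32 [ 417. -364.] [ 473. -330.]
side 145 33 [ 417. -363.] [ 474. -333.]
side 155 49 [ 418. -374.] [ 477. -334.]
side 165 37 [ 427. -369.] [ 468. -340.]
side 175 12 [ 429. -366.] [ 455. -347.]
side 185 17 [ 429. -371.] [ 465. -335.]
side 195 23 [ 429. -367.] [ 467. -332.]
side 205 18 [ 428. -363.] [ 458. -330.]
side 215 26 [ 430. -392.] [ 459. -329.]
```

```bash
cat >> pick.py <<'E'
def place(c):
    p=sensors.read_state()['eef_pos']
    ctrl.move_l((*B[c],p[2]-15),vel=40)
    hit=ctrl.move_l((*B[c],p[2]-38),vel=15,threshold=3.5);say(f'down hit={hit}')
    return hit
def release(c):
    ctrl.gripper_to(66);ctrl.hold(.2);say('open')
    p=sensors.read_state()['eef_pos'];ctrl.move_l(p+[0,0,85],vel=120);ctrl.hold(.1);say('clear')
    for n in('scene','side'):
        im,d=optics.grab_frame(n);cv2.imwrite(f'pics/{n}_put_{c}.png',im[:,:,::-1]);np.savez(f'{n}_put_{c}.npz',im=im,d=d)
    grabw(optics,sensors,'w_put_'+c)
E
python3 - <<'E'
from pick import *
if place('green'): 
    ctrl.hold(.2);say('settled')
E
```

```text
down hit=True 14.46 [ 445.7 -367.2  188.5] F [0.5 0.1 5.6] w 36.2
settled 14.66 [ 445.7 -367.2  188.4] F [0.4 0.1 5.9] w 36.2
```

```bash
python3 - <<'E'
from pick import *
release('green')
from cyl import cyl
cyl('green','put',zlo=40,zhi=122)
E
```

```text
open 15.26 [ 444.5 -366.1  186.3] F [ 0.7 -0.8  0.9] w 66.1
clear 16.22 [ 444.  -365.4  269.8] F [0.2 0.3 0.4] w 66.4
('scene',) 478 centre [ 446.9 -368.1] slope mm/100 [1.  1.2] rms 2.0
('side',) 249 centre [ 448.5 -365.2] slope mm/100 [ 1. -2.] rms 2.63
('scene', 'side') 727 centre [ 447.1 -366.9] slope mm/100 [ 1.2 -0.2] rms 2.51
```

View pics/w_put_green.png

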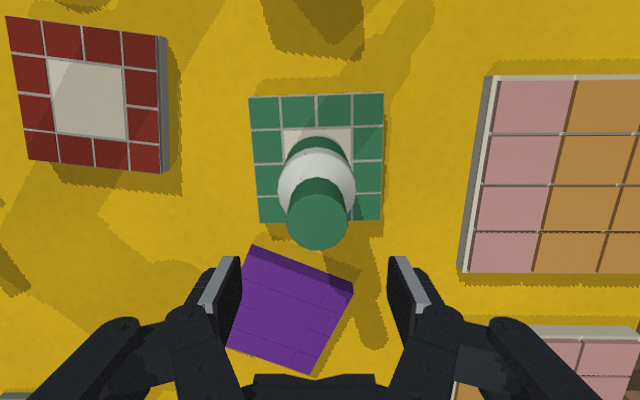

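View pics/scene_put_green.png

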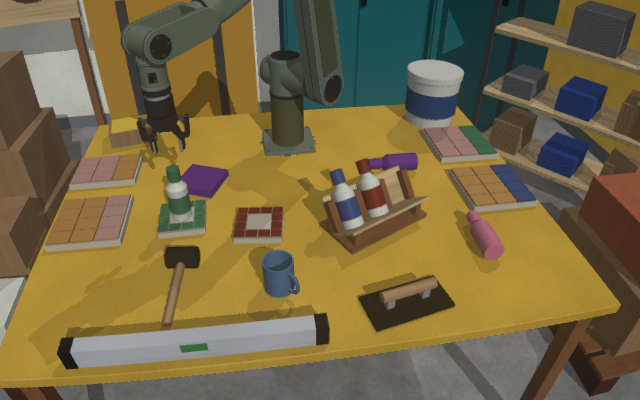

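The green bottle stands upright on its board: scene (176,195), axis fit within 2 mm of the square's centre. Next is the brick bottle, scene (372,187).

```bash
python3 - <<'E'
from pick import *
p=sensors.read_state()['eef_pos'];ctrl.move_l(p+[0,0,90],vel=200)
ctrl.move_ptp(C['brick']+u*160,Rz(A,-u))
grabw(optics,sensors,'w_pre_brick')
pick('brick')
carry('brick',-np.pi/2)
from cyl import cyl
cyl('brick','hov',zlo=62,zhi=128)
E
python3 - <<'E'
import cv2,numpy as np
a=cv2.imread('pics/scene_hov_brick.png')[110:260,180:420];b=cv2.imread('pics/side_hov_brick.png')[100:250,250:410]
cv2.imwrite('pics/hov_b.png',np.hstack([cv2.resize(a,(480,300),interpolation=0),cv2.resize(b,(320,300),interpolation=0)]))
E
```

```text
at grasp hit=False 20.5 [461.9 183.7 173.4] F [ 0.4  0.  -0.3] w 64.2
gripped 20.86 [462.  183.6 173.7] F [-4.6 -3.2  5.7] w 36.5
pulled 25 21.43 [449.2 177.3 193.7] F [ 0.3  0.7 -0. ] w 36.3
out 22.72 [388.1 146.7 291. ] F [-0.8  0.4 -3.7] w 36.4
upright 24.15 [387.9 146.7 420.5] F [ 0.4 -0.1 -2.6] w 36.4
above 25.32 [ 508.8 -133.6  430.1] F [ 0.8  0.1 -3.1] w 36.3
hover 27.23 [ 509.2 -134.8  211.4] F [-0.1  0.3 -2.9] w 36.5
('scene',) 386 centre [ 510.4 -137.2] slope mm/100 [ 3.1 -1.2] rms 1.78
('side',) 238 centre [ 511.7 -134.2] slope mm/100 [0.1 5.1] rms 2.15
('scene', 'side') 624 centre [ 510.6 -135.8] slope mm/100 [2.2 2.2] rms 2.26
```

View pics/hov_b.png

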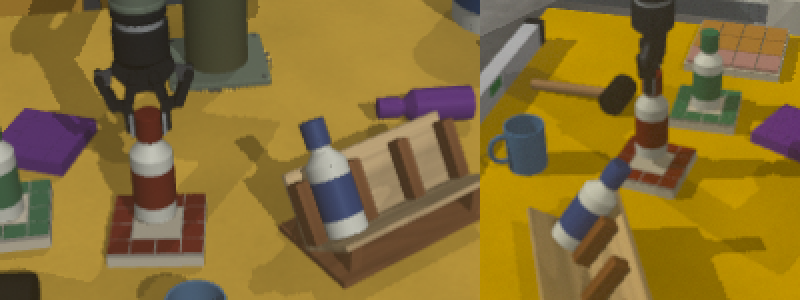

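The brick bottle is held upright over its own board, and the blue bottle is still in the rack. Setting it down now.

```bash
python3 - <<'E'
from pick import *
if place('brick'):
    ctrl.hold(.2);say('settled')
    release('brick')
    p=sensors.read_state()['eef_pos'];ctrl.move_l(p+[-60,0,80],vel=150)
    for n in('scene','side'):
        im,d=optics.grab_frame(n);cv2.imwrite(f'pics/{n}_end.png',im[:,:,::-1])
        for c in B: np.savez(f'{n}_end_{c}.npz',im=im,d=d)
    say('end')
    from cyl import cyl
    for c in B: print(c,B[c]);cyl(c,'end',zlo=40,zhi=122)
E
```

```text
down hit=True 28.64 [ 509.2 -134.8  188.3] F [ 0.4 -0.2  5.5] w 36.4
settled 28.84 [ 509.1 -134.8  188.3] F [ 0.8 -0.1  5.6] w 36.4
open 29.44 [ 507.7 -134.1  186.4] F [ 0.4 -0.2  0.3] w 65.9
clear 30.4 [ 506.9 -133.8  270. ] F [-1.4 -1.1 -0.8] w 65.9
end 31.47 [ 447.1 -133.7  349.1] F [-0.4 -0.7 -0.8] w 65.6
green [ 445.5 -367.2]
('scene',) 476 centre [ 446.9 -368. ] slope mm/100 [1.4 0.8] rms 1.98
('side',) 252 centre [ 448.6 -365.3] slope mm/100 [-0.1 -1.5] rms 2.36
('scene', 'side') 728 centre [ 447.2 -366.9] slope mm/100 [1.3 0.2] rms 2.35
brick [ 509.  -134.7]
('scene',) 481 centre [ 510.1 -137.6] slope mm/100 [ 3.1 -0.7] rms 1.84
('side',) 293 centre [ 512.  -134.8] slope mm/100 [-0.2  3.6] rms 2.01
('scene', 'side') 774 centre [ 510.5 -136.3] slope mm/100 [2.3 1.6] rms 2.21
```

View pics/scene_end.png

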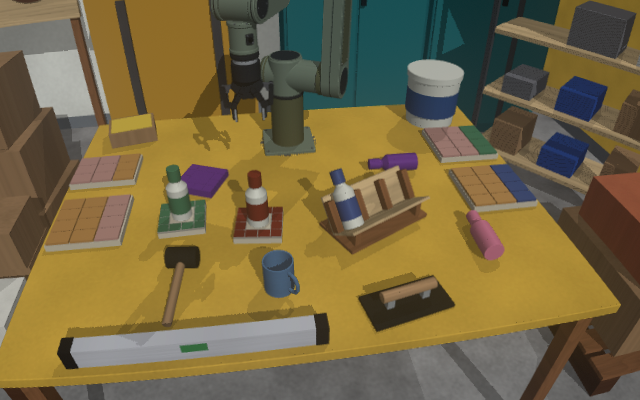

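View pics/side_end.png

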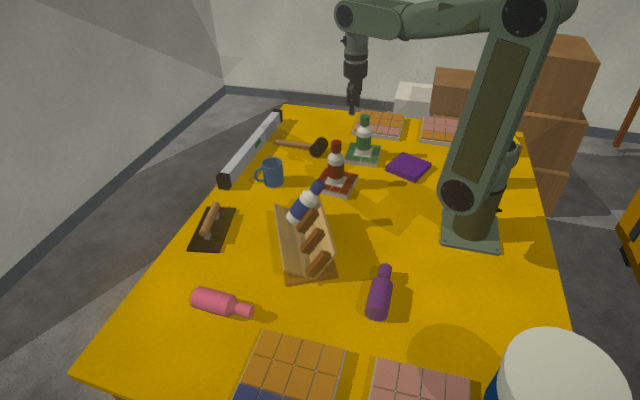

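View pics/w_put_brick.png

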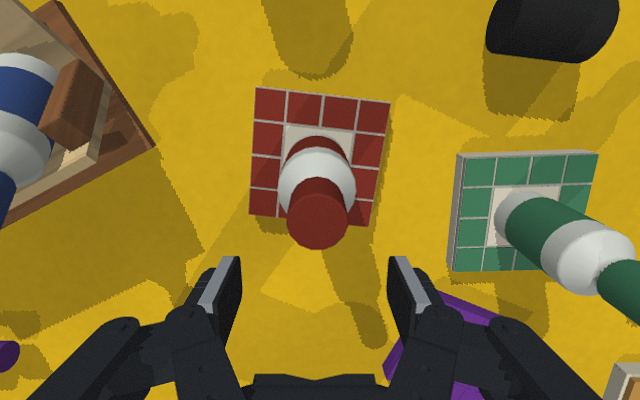

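Both bottles stand on their own boards: green at scene (176,195), brick at (257,200). The blue bottle is in the rack at (346,200), and the mug and mallet look unmoved. The gripper is open and clear.

```bash
python3 -c "
from plant import ctrl
ctrl.hold(.3);ctrl.finish_job()"
```

```text
the job is handed in; nothing more can be done
```

I took the green bottle and then the brick-red one out of the rack by their caps. Each is standing upright on its own board and has been released. The job was handed in at about 32 s on the robot's clock. Each set-down stopped on light contact, at about 5.5 N.

- **Position:** the last fits to the depth images put each bottle's axis within about 2 mm of its cream square's centre.
- **Tilt:** the combined fits showed about 1 to 3 mm per 100 mm. For the brick bottle the two cameras disagreed: scene gave 3.1 mm per 100 mm in x, side 3.6 in y. I put this down to depth noise, because the feet sat flat and the pictures show it upright.
- **Rest of the scene:** the blue bottle is still in the rack. By eye, the mug, mallet and look-alikes had not moved. The gripper ended open and clear of everything.

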